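# Set up a three-point bending test

### The job

Set up the bending fixture for its next test: drop the two steel rollers that have thin axle ends into the two slotted cradles, one in each, until both ends rest on the bottom of their slots; then lay the whole mortar prism level across the two rollers, centred between them; last, stand the steel loading pad upright on the middle of the prism. Leave the hexagonal bar and the broken half prism where they are.

Things in the scene. Friction and masses are not known exactly. Their poses are not given: they have to be found in the camera images.
- roller_a_mid (a point): Steel roller lying on the bench: drum 24 mm in diameter, 68 mm long, between two hexagonal collars (28 mm across flats, 6 mm thick; they stop it rolling); beyond them thin axle ends 10 mm in diameter, 120 mm long overall. About 0.35 kg. The point is its centre, 14 mm above the bench; axle along x. Grip the drum. Either roller fits either cradle.
- roller_b_mid (a point): The other roller, the same in every way as roller_a.
- cradle_1_seat (a point): Fixed grey cradle on the fixture's bed: foot 116 (x) by 44 mm (y), with two upright cheeks (46 to 55 mm either side of the middle along x), each with an open slot 14 mm wide, flaring at the mouth. Point: where a seated roller's centre lies, its axle along x: 46 mm above the bench, 5 above the slot floors, 24 above the foot, 18 below the cheek tops. Cradle_2 is parallel, 100 mm away along +y.
- cradle_2_seat (a point): The other cradle, the same; it lies 100 mm from cradle_1 along their common +y. With both rollers seated the drums' tops are 12 mm above this point (58 mm above the bench).
- prism_mid (a point): Whole grey mortar prism, 160 mm (along its x) by 40 mm by 40 mm, about 0.55 kg, lying on the bench. The point is its centre, 20 mm above the bench. Laid on the rollers, its long side runs from cradle to cradle, between the collars, and its centre is 78 mm above the bench, midway between the cradles.
- pad_mid (a point): Steel loading pad standing on the bench: square dark foot plate 44 by 44 mm, 12 mm thick, with a round upright stem 24 mm in diameter rising 36 mm from its middle (48 mm high in all). About 0.3 kg. The point is on the stem's axis, 24 mm above the underside; z is up, x parallel to a plate side. On the prism the point is 44 mm above the prism's centre.
- hexbar_mid (a point): Not needed: a plain steel hexagonal bar, 28 mm across flats, 80 mm long (along x), without axle ends. The point is its centre, 14 mm above the bench.
- stub_mid (a point): Not needed: a broken half of a mortar prism, 40 by 40 mm and about 75 mm long (along x) with a ragged end. The point is near its middle, 20 mm above the bench.
There are look-alikes about, which are no part of the job. Leave any brown or pink look-alike of the part that bears roller_a_mid alone. Leave any black look-alike of the part that bears roller_b_mid alone.

How it is judged (in metres and radians):
On the way, in this order (a step that is already met when the one before it is completed fails the run):
1. one roller is seated in a cradle (((x of roller_a_mid in the frame of cradle_1_seat between -0.009 and 0.009 m and y of roller_a_mid in the frame of cradle_1_seat between -0.005 and 0.005 m and z of roller_a_mid in the frame of cradle_1_seat between -0.004 and 0.004 m and angle between the x axis of roller_a_mid and the x axis of cradle_1_seat, either way round below 0.1 rad) or (x of roller_a_mid in the frame of cradle_2_seat between -0.009 and 0.009 m and y of roller_a_mid in the frame of cradle_2_seat between -0.005 and 0.005 m and z of roller_a_mid in the frame of cradle_2_seat between -0.004 and 0.004 m and angle between the x axis of roller_a_mid and the x axis of cradle_2_seat, either way round below 0.1 rad) or (x of roller_b_mid in the frame of cradle_1_seat between -0.009 and 0.009 m and y of roller_b_mid in the frame of cradle_1_seat between -0.005 and 0.005 m and z of roller_b_mid in the frame of cradle_1_seat between -0.004 and 0.004 m and angle between the x axis of roller_b_mid and the x axis of cradle_1_seat, either way round below 0.1 rad) or (x of roller_b_mid in the frame of cradle_2_seat between -0.009 and 0.009 m and y of roller_b_mid in the frame of cradle_2_seat between -0.005 and 0.005 m and z of roller_b_mid in the frame of cradle_2_seat between -0.004 and 0.004 m and angle between the x axis of roller_b_mid and the x axis of cradle_2_seat, either way round below 0.1 rad))), for 0.2 s.
2. both rollers are seated, one in each cradle ((((x of roller_a_mid in the frame of cradle_1_seat between -0.009 and 0.009 m and y of roller_a_mid in the frame of cradle_1_seat between -0.005 and 0.005 m and z of roller_a_mid in the frame of cradle_1_seat between -0.004 and 0.004 m and angle between the x axis of roller_a_mid and the x axis of cradle_1_seat, either way round below 0.1 rad) and (x of roller_b_mid in the frame of cradle_2_seat between -0.009 and 0.009 m and y of roller_b_mid in the frame of cradle_2_seat between -0.005 and 0.005 m and z of roller_b_mid in the frame of cradle_2_seat between -0.004 and 0.004 m and angle between the x axis of roller_b_mid and the x axis of cradle_2_seat, either way round below 0.1 rad)) or ((x of roller_a_mid in the frame of cradle_2_seat between -0.009 and 0.009 m and y of roller_a_mid in the frame of cradle_2_seat between -0.005 and 0.005 m and z of roller_a_mid in the frame of cradle_2_seat between -0.004 and 0.004 m and angle between the x axis of roller_a_mid and the x axis of cradle_2_seat, either way round below 0.1 rad) and (x of roller_b_mid in the frame of cradle_1_seat between -0.009 and 0.009 m and y of roller_b_mid in the frame of cradle_1_seat between -0.005 and 0.005 m and z of roller_b_mid in the frame of cradle_1_seat between -0.004 and 0.004 m and angle between the x axis of roller_b_mid and the x axis of cradle_1_seat, either way round below 0.1 rad)))), for 0.2 s.
3. the prism lies across both seated rollers ((((x of roller_a_mid in the frame of cradle_1_seat between -0.009 and 0.009 m and y of roller_a_mid in the frame of cradle_1_seat between -0.005 and 0.005 m and z of roller_a_mid in the frame of cradle_1_seat between -0.004 and 0.004 m and angle between the x axis of roller_a_mid and the x axis of cradle_1_seat, either way round below 0.1 rad) and (x of roller_b_mid in the frame of cradle_2_seat between -0.009 and 0.009 m and y of roller_b_mid in the frame of cradle_2_seat between -0.005 and 0.005 m and z of roller_b_mid in the frame of cradle_2_seat between -0.004 and 0.004 m and angle between the x axis of roller_b_mid and the x axis of cradle_2_seat, either way round below 0.1 rad)) or ((x of roller_a_mid in the frame of cradle_2_seat between -0.009 and 0.009 m and y of roller_a_mid in the frame of cradle_2_seat between -0.005 and 0.005 m and z of roller_a_mid in the frame of cradle_2_seat between -0.004 and 0.004 m and angle between the x axis of roller_a_mid and the x axis of cradle_2_seat, either way round below 0.1 rad) and (x of roller_b_mid in the frame of cradle_1_seat between -0.009 and 0.009 m and y of roller_b_mid in the frame of cradle_1_seat between -0.005 and 0.005 m and z of roller_b_mid in the frame of cradle_1_seat between -0.004 and 0.004 m and angle between the x axis of roller_b_mid and the x axis of cradle_1_seat, either way round below 0.1 rad))) and x of prism_mid in the frame of cradle_1_seat between -0.012 and 0.012 m and y of prism_mid in the frame of cradle_1_seat between 0.035 and 0.065 m and z of prism_mid in the frame of cradle_1_seat between 0.028 and 0.036 m and angle between the x axis of prism_mid and the y axis of cradle_1_seat, either way round below 0.15 rad and angle between prism_mid's own z axis and vertical below 0.06 rad), for 0.2 s.
4. the pad stands on the middle of the prism (all of step 3 and horizontal distance between pad_mid and prism_mid below 0.012 m and angle between pad_mid's own z axis and vertical below 0.06 rad and z of pad_mid in the frame of prism_mid between 0.041 and 0.047 m), for 0.2 s.
At the end, for the whole second after the job is handed in: A roller home in each cradle (centre within 4 mm in height, 5 mm across, 9 mm along, 0.1 rad); prism level on both (0.06 rad), centred within 15 mm along the span, 12 mm sideways, square within 0.15 rad; pad upright within 12 mm of its middle; all released and at rest (all of step 4 and linear speed of each of roller_a, roller_b, prism, pad below 0.02 m/s); the robot touches nothing.
It fails at once if the hexagonal bar is moved by more than 3 cm (distance of hexbar_mid from where it was at the start of the episode above 0.03 m).
It fails at once if the broken half prism is moved by more than 3 cm (distance of stub_mid from where it was at the start of the episode above 0.03 m).
It also fails if it takes over 102 s, if anything falls off the work surface, if the arm or the gripper's body presses on something with over 40 N, if the wrist force passes 120 N, or if a joint passes its speed limit or range.

### The arm

A 6-joint arm with a two-finger parallel gripper is mounted at the origin on the work surface. World frame = base frame: x ahead of the robot, y to its left, z up, the work surface at z = 0. Lengths are in mm, angles in rad, forces in N, time in s.
With the tool pointing down it reaches from about 350 to 975 mm from the base axis. Payload 7.1 kg.
Tool frame: the origin (TCP) lies midway between the tips of the shut fingers; the grasp point (between the pads) lies 19 mm behind it (ctrl.grip_point_offset is the distance from the TCP to the grasp point, in mm); z points along the fingers, y is the line along which they close (so a half turn about z gives the same grasp; the last joint's range is limited). The gripper opens to 88 mm and grips with 3 to 60 N. Pads are 20 mm wide; open, the fingers measure 115 mm over their backs; the gripper's body (75 mm by 178 mm) begins 61 mm behind the grasp point.
Start: joints at [1.097, 0.423, 1.63, -0, 1.089, -0.019], TCP at [274.519, 561.466, 222.675] pointing down, gripper open.
Joint ranges: [-3, 3], [-0.9, 2.11], [0.09, 2.58], [-1.31, 4.45], [0.11, 2.69], [-2.54, 2.54]. Speed limits (rad/s): [2.39, 2.39, 3.01, 3.14, 3.14, 3.14].

### API

Orientations are given as a rotation vector (axis times angle).
In Python, from workcell import get_obs, optics, close_job, spotter, ctrl gives the robot as it stands. The module is installed in compiled form; this text tells all that it offers.
- The arm moves only by the tool move_arm, never from a script. Its argument "rows" is a list of rows, each a list of 5 numbers: the shift along the tool's x, y, z in cm, then the turn about the tool's z in degrees, then the opening in per cent of the stroke, from 0 (shut) to 100 (fully open). A call has 1 to 10 rows; each row shifts and turns the commanded pose from where the row before left it, along the tool's axes as they then stand; what a row does not reach is not made up. A row lasts 1/8 s, in which the tool goes at most 62.5 mm and 10.7 degrees, less where a joint would pass 70% of its speed; a pose out of reach is approached as far as the arm can. A call with a gripper value outside its range is refused whole. The fingers move at their own pace and stop on an object; the grip force is fixed at half the most. Time passes only in rows, so rows that do not move let the fingers close. It gives the time, the measured TCP pose, the force, the opening and the grip force at its end, in the units of the state.
- get_obs(): the state, without advancing time (a new reading comes with each control period).
- optics.get_image(name): name is "side" or "top" or "wrist"; returns the picture (480x640x3 uint8, blue, green, red); there is no depth.
- optics.calibration(name): a dict with "camera_matrix" (3x3 intrinsics, pixels), "distortion" ([k1, k2, p1, p2, k3] as OpenCV has them; the pictures are not rectified), "xyz" and "orientation" of the camera in the world. Camera axes: x right, y down, z forward; pixel columns grow to the right and rows downward; lengths in mm; the calibration is good to about 2 mm. A picture is of the moment at which its call begins: read the wrist's pose just before it. calibration takes no time and is no camera call; for the wrist camera it gives the pose at the moment of the call.
- close_job(): hands the job in; it is judged then, once.
Trained networks look in the newest picture that a camera, given by its name, has taken for a name from the list of things; names that differ only in an ending like _2 or _b are one class to them, and where a whole thing is asked for, a point or a joint stands for the part that bears it (a point fixed in the world has none). Each returns a list of dicts, best first, with "conf" (0 to 1); they miss things now and then, are a little off and sometimes report something else, mostly with a low value. They report only what shows in the picture. A call takes as long as a camera call. They do not tell look-alikes from the thing itself.
- spotter.find_in(camera, label): "point" ([column, row] in pixels, amid what is visible of it).
- spotter.regions_of(camera, label): "region" (480x640 bool, what is visible of it) and "point" ([column, row] in pixels, amid what is visible of it).
The state is a dict: "t": time; "qpos": joint angles; "qvel": joint speeds; "joint_torque": joint torques, N m; "ee_pos": TCP position; "orientation": TCP orientation; "ft_force": force on the tool from outside, world axes, zero at the start; "moment": the same for the moment, N m; "width": finger opening in mm; "grasp_force": force on a finger pad.
Only numpy, scipy, OpenCV 4.12 (cv2) and the standard library are available. Lean on these libraries where they do the work, as an engineer would, in place of code of your own. Each camera call takes 0.05 s, during which the arm holds its last target. There are 200 camera calls.

## Working session

There is one attempt and no reset: what is moved stays moved. The work goes in short steps, Python scripts to look and compute and a tool call to move; the robot and the scene stay as the last step left them, time stands still between calls to the robot, and variables do not carry over. Pictures are saved under pics/ and viewed, at most 16 in all, crops included, and the job is handed in when it is done.

Besides the shell and the picture viewer there is one more tool, called after "Request:" as name(argument=value, ...) on one line, values as JSON. move_arm: Moves the arm, as the interface text tells. Its arguments: {"type":"object","properties":{"rows":{"type":"array","items":{"type":"array","items":{"type":"number"}}}},"required":["rows"]}

```bash
mkdir -p pics
cat > h.py <<'E'
import numpy as np, cv2
from scipy.spatial.transform import Rotation as R
from workcell import get_obs, optics, close_job, spotter, ctrl
def rot(o):
    o=np.array(o,float)
    return o if o.shape==(3,3) else (R.from_rotvec(o).as_matrix() if o.size==3 else R.from_quat(o).as_matrix())
def back(cal,px,z):
    """pixels -> world xy on plane z (mm)"""
    n=cv2.undistortPoints(np.array(px,float).reshape(-1,1,2),np.array(cal["camera_matrix"]),np.array(cal["distortion"])).reshape(-1,2)
    d=np.c_[n,np.ones(len(n))]@rot(cal["orientation"]).T; c=np.array(cal["xyz"])
    return c+d*((z-c[2])/d[:,2])[:,None]
def proj(cal,P):
    Rm=rot(cal["orientation"]);c=np.array(cal["xyz"])
    return cv2.projectPoints(np.array(P,float).reshape(-1,3),cv2.Rodrigues(Rm.T)[0],-Rm.T@c,np.array(cal["camera_matrix"]),np.array(cal["distortion"]))[0].reshape(-1,2)
E
python3 - <<'E'
from h import *
print(ctrl.grip_point_offset, get_obs()["orientation"])
for n in ["side","top","wrist"]:
    im=optics.get_image(n); cv2.imwrite(f"pics/{n}0.png",im); c=optics.calibration(n); print(n,c)
    if n=="wrist": continue
    for l,z in [("roller_a_mid",14),("cradle_1_seat",46),("prism_mid",20),("pad_mid",24),("hexbar_mid",14),("stub_mid",20)]:
        for d in spotter.find_in(n,l): print(n,l,round(d["conf"],2),np.round(d["point"]),back(c,d["point"],z)[0][:2].round())
print(get_obs()["t"])
E
```

```text
18.700000000000003 [-7.08208172e-01 -3.06035955e+00  2.40766157e-03]
side {'camera_matrix': array([[475.28190561,   0.        , 325.6555623 ],
       [  0.        , 475.28190561, 240.66995652],
       [  0.        ,   0.        ,   1.        ]]), 'distortion': array([-0.04375437,  0.        ,  0.        ,  0.        ,  0.        ]), 'xyz': array([ 403.87552428, -681.35567458,  777.31986157]), 'orientation': array([-2.37173851,  0.17160474, -0.08229191])}
side roller_a_mid 0.87 [241. 298.] [329. -92.]
side roller_a_mid 0.81 [252. 215.] [361. 148.]
side roller_a_mid 0.72 [300. 230.] [466.  85.]
side cradle_1_seat 0.69 [383. 260.] [624. -57.]
side prism_mid 0.59 [309. 295.] [ 463. -107.]
side pad_mid 0.97 [412. 381.] [ 616. -319.]
side pad_mid 0.29 [321. 387.] [ 459. -307.]
side hexbar_mid 0.78 [290. 180.] [461. 267.]
side stub_mid 0.86 [345. 160.] [613. 323.]
side stub_mid 0.6 [292. 179.] [465. 263.]
top {'camera_matrix': array([[482.75378683,   0.        , 322.01225484],
       [  0.        , 482.75378683, 238.82390024],
       [  0.        ,   0.        ,   1.        ]]), 'distortion
[... 241 characters left out ...]

top roller_a_mid 0.66 [254. 315.] [350. 154.]
top roller_a_mid 0.61 [361. 326.] [326. -91.]
top cradle_1_seat 0.58 [338. 192.] [633. -36.]
top prism_mid 0.71 [362. 263.] [470. -94.]
top pad_mid 0.77 [452. 202.] [ 616. -304.]
top hexbar_mid 0.7 [199. 261.] [473. 287.]
top stub_mid 0.97 [184. 197.] [623. 329.]
wrist {'camera_matrix': array([[418.94530632,   0.        , 318.89348859],
       [  0.        , 418.94530632, 237.73048036],
       [  0.        ,   0.        ,   1.        ]]), 'distortion': array([-0.00504652,  0.        ,  0.        ,  0.        ,  0.        ]), 'xyz': array([200.34176379, 597.32612669, 383.81047551]), 'orientation': array([2.43712181, 1.52024434, 0.23330788])}
0.75
```

View pics/top0.png

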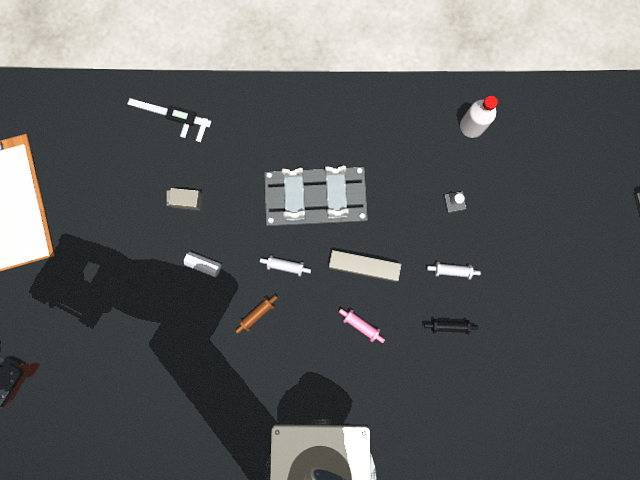

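View pics/side0.png

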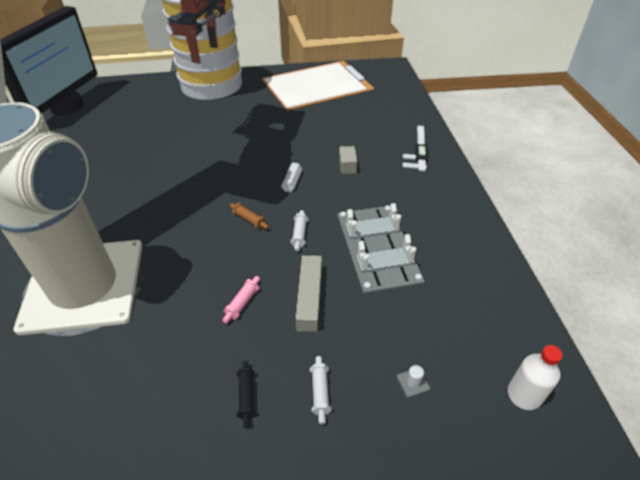

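Top view: the white rollers are at (286,266) and (455,270), the prism at (365,265), the pad at (456,202) and the cradles at (294,194) and (337,190). The brown, pink and black rollers are look-alikes. Next I'll get positions and yaws.

```bash
cat > m.py <<'E'
from h import *
def measure(cam,targets,save=None):
    im=optics.get_image(cam); cal=optics.calibration(cam)
    if save: cv2.imwrite(save,im)
    for l,z in targets:
        for d in spotter.regions_of(cam,l):
            m=np.array(d["region"]).astype(np.uint8)
            if m.sum()<20: continue
            ys,xs=np.nonzero(m); w=back(cal,np.c_[xs,ys],z)[:,:2]
            r=cv2.minAreaRect(w.astype(np.float32)); b=cv2.boxPoints(r)
            e=max([b[1]-b[0],b[2]-b[1]],key=np.linalg.norm)
            print(cam,l,round(d["conf"],2),"px",[int(xs.mean()),int(ys.mean())],"bgr",im[ys,xs].mean(0).astype(int),"ctr",np.round(r[0],1),"mean",w.mean(0).round(1),"size",np.round(sorted(r[1]),0),"yaw",round(np.degrees(np.arctan2(e[1],e[0]))%180,1))
E
python3 - <<'E'
from m import *
T=[("roller_a_mid",14),("cradle_1_seat",46),("prism_mid",20),("pad_mid",24),("stub_mid",20),("hexbar_mid",14)]
measure("top",T); measure("side",T)
im=cv2.imread("pics/top0.png"); cv2.imwrite("pics/c0.png",cv2.resize(im[150:240,250:380],None,fx=6,fy=6,interpolation=cv2.INTER_CUBIC))
E
```

```text
top roller_a_mid 0.88 px [362, 325] bgr [210 179 239] ctr [328.  -92.6] mean [327.7 -93.3] size [ 27. 117.] yaw 53.0
top roller_a_mid 0.82 px [283, 264] bgr [206 201 201] ctr [465.2  87. ] mean [465.1  88.6] size [ 32. 118.] yaw 81.6
top roller_a_mid 0.65 px [255, 314] bgr [ 61 102 160] ctr [351.5 150.5] mean [351.4 151. ] size [ 26. 113.] yaw 134.4
top cradle_1_seat 0.94 px [336, 192] bgr [209 208 200] ctr [633.8 -33.9] mean [632.4 -33. ] size [ 47. 125.] yaw 3.0
top cradle_1_seat 0.59 px [184, 198] bgr [152 165 170] ctr [613.2 319.6] mean [613.2 319. ] size [48. 82.] yaw 86.4
top prism_mid 0.88 px [364, 265] bgr [195 210 214] ctr [464.9 -99.8] mean [464.6 -99.4] size [ 43. 162.] yaw 79.1
top pad_mid 0.66 px [454, 201] bgr [146 145 142] ctr [ 616.4 -308.9] mean [ 616.2 -309.1] size [46. 46.] yaw 99.6
top stub_mid 0.66 px [364, 265] bgr [195 209 213] ctr [463.9 -98.4] mean [464.9 -98.1] size [ 45. 164.] yaw 78.4
top stub_mid 0.57 px [184, 198] bgr [153 166 171] ctr [619.3 327.8] mean [619.4 326.8] size [49. 84.] yaw 84.1
top hexbar_mid 0.8 px [201, 263] bgr [181 175 175] ctr [467.  2
[... 403 characters left out ...]

side cradle_1_seat 0.61 px [385, 257] bgr [175 176 168] ctr [632.5 -41.8] mean [629.4 -52. ] size [ 83. 128.] yaw 1.9
side cradle_1_seat 0.59 px [290, 176] bgr [169 165 161] ctr [463.1 240.4] mean [462.4 238.4] size [ 30. 107.] yaw 67.9
side prism_mid 0.66 px [308, 293] bgr [152 164 163] ctr [464.  -96.4] mean [ 463.  -100.8] size [ 43. 190.] yaw 79.4
side pad_mid 0.69 px [413, 382] bgr [141 140 135] ctr [ 616.9 -320.1] mean [ 617.3 -321.7] size [50. 51.] yaw 101.0
side stub_mid 0.91 px [347, 158] bgr [133 143 142] ctr [620.6 327.7] mean [620.5 326.5] size [ 46. 115.] yaw 82.3
side hexbar_mid 0.73 px [290, 177] bgr [171 167 163] ctr [466.2 280.6] mean [465.  278.1] size [ 30. 112.] yaw 68.8
```

View pics/c0.png

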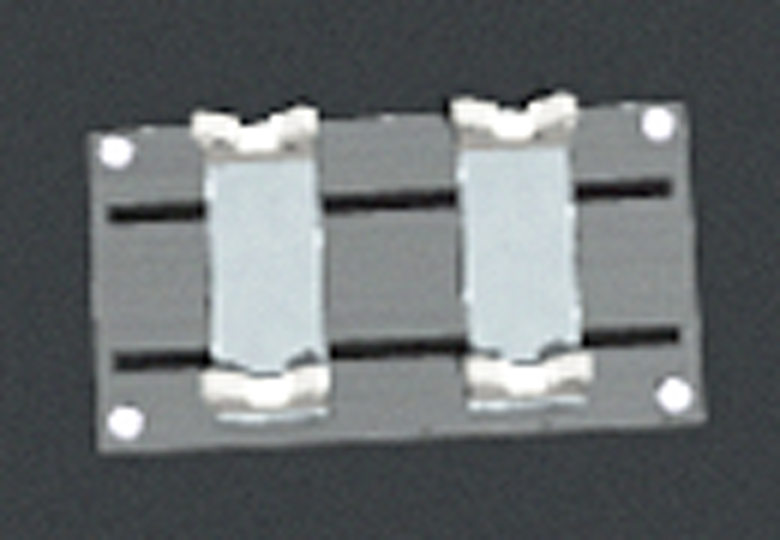

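```bash
cat > p.py <<'E'
from h import *
def plan(*wps,step=5.0,turn=9.5):
    """wps: (x,y,z,yaw of tool y in deg[,opening]) -> rounded rows from the present pose"""
    o=get_obs(); Rm=rot(o["orientation"]); p=np.array(o["ee_pos"])/10
    yaw=np.degrees(np.arctan2(Rm[1,1],Rm[0,1])); rows=[]
    for w in wps:
        g=np.array(w[:3])/10; n=int(np.ceil(max(np.linalg.norm(g-p)/step,abs(w[3]-yaw)/turn,1)))
        for k in range(n):
            a=np.radians(yaw); Y=np.array([np.cos(a),np.sin(a),0]); X=np.array([-Y[1],Y[0],0])*1.0; Z=np.array([0,0,-1.]); X=np.cross(Y,Z)
            d=(g-p)/(n-k); s=np.round([d@X,d@Y,d@Z],2); t=round((w[3]-yaw)/(n-k),1)
            rows.append([*s.tolist(),-t,w[4]]); p=p+s[0]*X+s[1]*Y+s[2]*Z; yaw+=t
    for i in range(0,len(rows),10): print("["+",".join("["+",".join(f"{v:g}" for v in r)+"]" for r in rows[i:i+10])+"]")
    print("end",(p*10).round(1),round(yaw,1))
E
python3 - <<'E'
from p import *
o=get_obs(); c=optics.calibration("wrist"); Rm=rot(o["orientation"]); Rc=rot(c["orientation"])
print("cam in tool",Rm.T@(np.array(c["xyz"])-o["ee_pos"]),"\n",Rm.T@Rc)
t=top=optics.calibration("top"); print(back(t,[[294.5,193.7],[336.7,192.5]],22).round(1))
print(Rm.round(3))
plan((465,87,200,-10,100))
E
```

```text
cam in tool [  82.38558048   -0.37163607 -161.1014516 ] 
 [[-6.63858971e-04 -9.53571833e-01 -3.01164935e-01]
 [ 9.99999370e-01 -3.60385698e-04 -1.06322106e-03]
 [ 9.05322122e-04 -3.01165451e-01  9.53571472e-01]]
[[633.5  66.3  22. ]
 [637.2 -33.6  22. ]]
[[-0.898  0.439  0.   ]
 [ 0.439  0.898  0.   ]
 [ 0.     0.    -1.   ]]
[[-3.45,-3.11,0.21,6.7,100],[-3.79,-2.69,0.21,6.7,100],[-4.08,-2.23,0.21,6.7,100],[-4.31,-1.74,0.2,6.7,100],[-4.48,-1.22,0.21,6.7,100],[-4.6,-0.69,0.2,6.7,100],[-4.65,-0.15,0.21,6.7,100],[-4.63,0.39,0.2,6.8,100],[-4.55,0.93,0.21,6.7,100],[-4.41,1.46,0.2,6.8,100]]
[[-4.21,1.98,0.21,6.7,100]]
end [465.  87. 200.] -10.0
```

Request:
move_arm(rows=[[-3.45,-3.11,0.21,6.7,100],[-3.79,-2.69,0.21,6.7,100],[-4.08,-2.23,0.21,6.7,100],[-4.31,-1.74,0.2,6.7,100],[-4.48,-1.22,0.21,6.7,100],[-4.6,-0.69,0.2,6.7,100],[-4.65,-0.15,0.21,6.7,100],[-4.63,0.39,0.2,6.8,100],[-4.55,0.93,0.21,6.7,100],[-4.41,1.46,0.2,6.8,100]])

```text
t: 2.7
ee_pos: [448.2, 128.8, 202.3]
orientation: [2.288, 2.153, 0.001]
ft_force: [1.6, 0.2, -0.7]
width: 87.3
grasp_force: 0.0
```

Request:
move_arm(rows=[[-4.2,2,0.2,6.7,100],[0,0,0,0,100]])

```text
t: 2.95
ee_pos: [466.2, 84.9, 200.2]
orientation: [2.41, 2.014, 0.001]
ft_force: [-0.2, 0.8, 0.5]
width: 87.5
grasp_force: 0.0
```

Run:
```python
from m import *
print(get_obs()["ee_pos"])
measure("wrist",[("roller_a_mid",14),("prism_mid",20)],"pics/w1.png")
```

```text
[466.2078237   84.90388349 200.16787881]
wrist roller_a_mid 0.83 px [222, 381] bgr [207 188 231] ctr [332.4 -92.7] mean [342.4 -70. ] size [ 32. 125.] yaw 62.9
wrist roller_a_mid 0.74 px [164, 153] bgr [ 68  92 130] ctr [352.3 150.9] mean [350.3 152.2] size [ 32. 121.] yaw 133.2
wrist roller_a_mid 0.58 px [315, 203] bgr [184 179 182] ctr [463.7  87. ] mean [464.   88.9] size [ 31. 120.] yaw 77.9
wrist prism_mid 0.98 px [351, 376] bgr [197 205 210] ctr [ 464.3 -101.4] mean [467.2 -83.5] size [ 44. 190.] yaw 79.9
```

View pics/w1.png

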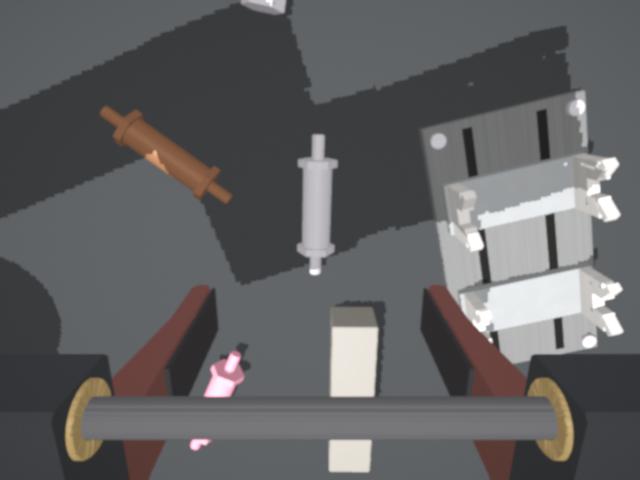

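Run:
```python
from p import *
c=optics.calibration("wrist")
w=back(c,[[318.3,136],[315.3,268],[318,172],[316,234]],14)[:,:2]; print(w.round(1), (w[0]+w[1])/2)
d=w[0]-w[1]; print(np.degrees(np.arctan2(d[1],d[0])),np.linalg.norm(d))
plan((464.3,87,40,-10.5,100),(464.3,87,2.5,-10.5,100))
```

```text
[[475.1 145.5]
 [452.7  33.3]
 [469.9 116.9]
 [458.8  64.3]] [463.91205414  89.35930801]
78.68342691670922 114.43940971251439
[[-0.02,-0.02,4,0.1,100],[-0.01,-0.01,4,0.2,100],[-0.02,-0.02,4,0.1,100],[-0.01,-0.01,4.01,0.2,100],[-0,-0,3.75,-0,100]]
end [464.3  87.    2.5] -10.5
```

Request:
move_arm(rows=[[-0.1,0,4,0.3,100],[0,-0.05,4,0.5,100],[0,0,4,0,100],[0,0,4,0,100],[0,0,3.7,0,100],[0,0,0,0,100],[0,0,0,0,0],[0,0,0,0,0],[0,0,0,0,0],[0,0,0,0,0]])

```text
t: 4.35
ee_pos: [464.7, 86.3, 3.3]
orientation: [2.42, 2.003, 0.001]
ft_force: [0.1, 0.6, 0.1]
width: 51.2
grasp_force: 0.0
```

Run:
```python
from p import *
o=get_obs();print(o["width"],o["grasp_force"],o["ee_pos"])
plan((464,87,150,-10,0),(590,66,150,-87.5,0))
```

```text
51.20740515033069 0.0 [464.7095995   86.32186622   3.34234801]
[[0.02,-0.03,-4.89,-0.3,0],[0.02,-0.03,-4.89,-0.2,0],[0.01,-0.02,-4.89,-0.3,0],[0.01,1.42,0,8.6,0],[0.22,1.4,0,8.6,0],[0.43,1.35,0,8.6,0],[0.63,1.27,0,8.6,0],[0.81,1.16,0,8.6,0],[0.98,1.03,0,8.6,0],[1.12,0.87,0,8.6,0]]
[[1.24,0.7,0,8.7,0],[1.33,0.49,0,8.6,0]]
end [590.  66. 150.] -87.5
```

Fingers still closing.

Request:
move_arm(rows=[[0,0,0,0,0],[0,0,0,0,0],[0,0,0,0,0],[0,0,0,0,0],[0,0,0,0,0]])

```text
t: 4.97
ee_pos: [464.5, 86.2, 3.1]
orientation: [-2.42, -2.003, 0.0]
ft_force: [-1.6, -0.6, 1.6]
width: 23.6
grasp_force: 30.0
```

Request:
move_arm(rows=[[0,0,-2.5,0,0],[0,0,-4,0,0],[0,0,-4,0,0],[0,0,-4.1,0,0],[0,1.4,0,8.6,0],[0.2,1.4,0,8.6,0],[0.4,1.4,0,8.6,0],[0.6,1.3,0,8.6,0],[0.8,1.2,0,8.6,0],[1,1,0,8.6,0]])

```text
t: 6.22
ee_pos: [548.3, 69.7, 148.3]
orientation: [-3.052, -0.743, 0.003]
ft_force: [0.7, 1.4, -3.6]
width: 23.2
grasp_force: 30.0
```

Request:
move_arm(rows=[[1.1,0.9,0,8.6,0],[1.2,0.7,0,8.6,0],[1.3,0.5,0,8.6,0],[0,0,0,0,0],[0,0,0,0,0]])

```text
t: 6.85
ee_pos: [588.7, 61.7, 148.4]
orientation: [3.141, 0.055, -0.003]
ft_force: [-0.1, -0.1, -3.7]
width: 23.1
grasp_force: 30.0
```

Run:
```python
from m import *
o=get_obs();Rm=rot(o["orientation"]);print(o["width"],o["grasp_force"],o["ee_pos"],np.degrees(np.arctan2(Rm[1,1],Rm[0,1])))
cv2.imwrite("pics/w2.png",optics.get_image("wrist"))
```

```text
23.100821542347802 29.957615733146667 [588.72108749  61.73902056 148.4139367 ] -87.99245750604895
```

View pics/w2.png

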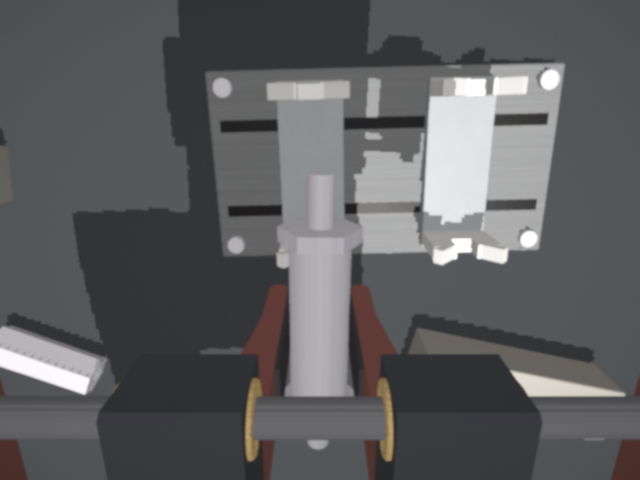

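The wrist view shows the roller in hand, with its far axle end at (320,173). The target foot is edged at columns 279–343 and the other foot at 428–494. The cheeks' inner edges are at row ~97.

Run:
```python
from p import *
c=optics.calibration("wrist")
q=lambda px,z: back(c,px,z)[:,:2]
yw=lambda d: np.degrees(np.arctan2(d[1],d[0]))
f=q([[428.5,96],[423.5,225],[494,95],[488.5,225],[279,99],[283,180],[343,98],[341.5,170]],22); print(f.round(1))
print("yaws",[round(yw(f[i]-f[i+1]),1) for i in (0,2,4,6)])
b=q([[208,73],[563,65],[540,250],[224,257]],14); print("bed14",b.round(1),b.mean(0),[yw(b[0]-b[3]),yw(b[1]-b[2]),yw(b[1]-b[0])+90])
r=q([[320.5,172],[321,225],[319,440]],159); print("roller",r.round(1),yw(r[0]-r[1]))
print("foot far inner", q([[311,97],[461,95]],22))
```

```text
[[680.5  -7.3]
 [593.3 -13.6]
 [682.6 -49.9]
 [594.9 -60.1]
 [675.3  89.9]
 [622.2  86.9]
 [677.3  48.2]
 [630.5  46.9]]
yaws [np.float64(4.1), np.float64(6.6), np.float64(3.3), np.float64(1.7)]
bed14 [[ 690.1  137.4]
 [ 703.   -95.5]
 [ 574.7 -105.2]
 [ 561.2  131.3]] [632.2412503   17.02635345] [np.float64(2.7170038808533086), np.float64(4.3137631136252725), np.float64(3.1871889942841136)]
roller [[649.6  62.5]
 [629.8  61.7]
 [530.2  59. ]] 2.5522338057459977
foot far inner [[677.20921139  69.08385654]
 [681.80883781 -28.42815589]]
```

Run:
```python
from p import *
plan((630,68,75,-87,0))
```

```text
[[2.07,-0.24,3.68,-0.5,0],[2.07,-0.22,3.68,-0.5,0]]
end [630.  68.  75.] -87.0
```

Request:
move_arm(rows=[[2,-0.2,3.7,-0.5,0],[2.1,-0.2,3.6,-0.5,0],[0,0,0,0,0],[0,0,0,0,0]])

```text
t: 7.4
ee_pos: [630.0, 67.3, 76.6]
orientation: [3.141, 0.079, -0.001]
ft_force: [0.0, 0.9, -3.1]
width: 23.5
grasp_force: 30.0
```

Run:
```python
from m import *
o=get_obs();Rm=rot(o["orientation"]);print(o["width"],o["ee_pos"],np.degrees(np.arctan2(Rm[1,1],Rm[0,1])))
w=optics.get_image("wrist");t=optics.get_image("top");s=optics.get_image("side")
a=cv2.resize(w[0:360,140:540],(400,360)); b=cv2.resize(t[150:240,250:350],(400,360),interpolation=cv2.INTER_CUBIC)
s=cv2.resize(s[200:290,330:430],(400,360),interpolation=cv2.INTER_CUBIC)
cv2.imwrite("pics/w3.png",cv2.resize(w[0:360,100:580],(800,600)));
```

```text
23.472880698972133 [630.01783623  67.31999025  76.61673041] -87.11404114417222
```

View pics/w3.png

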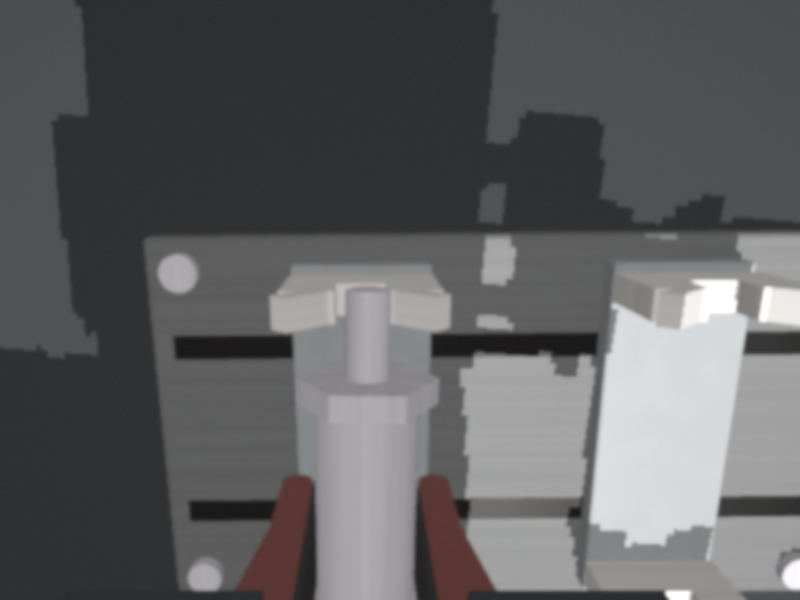

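Run:
```python
from p import *
c=optics.calibration("wrist")
f=lambda u,v:[u/1.6667+100,v/1.6667]
print("cheek top z64",back(c,[f(272,293),f(272,328),f(450,293),f(450,328)],64).round(1))
print("foot z22",back(c,[f(292,266),f(432,266)],22).round(1))
print("axle end",back(c,[f(368,289)],91).round(1), back(c,[f(368,380)],87).round(1))
print("bed", back(c,[f(150,237)],14))
```

```text
cheek top z64 [[685.2  92.5  64. ]
 [676.3  92.5  64. ]
 [687.4  47.9  64. ]
 [678.5  47.1  64. ]]
foot z22 [[686.9  91.7  22. ]
 [689.1  48.7  22. ]]
axle end [[691.5  68.9  91. ]] [[670.3  67.8  87. ]]
bed [[692.81430862 137.36083619  14.        ]]
```

Request:
move_arm(rows=[[0,-0.15,0,-0.3,0],[0,0,1,0,0],[0,0,0.8,0,0],[0,0,0.6,0,0],[0,0,0.5,0,0],[0,0,0.5,0,0],[0,0,0.3,0,0],[0,0,0,0,0]])

```text
t: 8.55
ee_pos: [630.5, 68.7, 38.8]
orientation: [3.14, 0.086, -0.001]
ft_force: [-0.2, 0.5, -3.6]
width: 23.4
grasp_force: 30.0
```

Request:
move_arm(rows=[[0,0,0.2,0,0],[0,0,0.1,0,0],[0,0,0,0,0]])

```text
t: 8.93
ee_pos: [630.6, 68.8, 36.1]
orientation: [3.14, 0.086, 0.0]
ft_force: [-0.4, -0.2, -4.1]
width: 23.2
grasp_force: 30.0
```

Still free at about 1 mm above the seat, so I'll release and rise.

Request:
move_arm(rows=[[0,0,0.05,0,45],[0,0,0,0,45],[0,0,0,0,45],[0,0,0,0,60],[0,0,-3,0,60],[0,0,-4,0,100],[0,0,-4,0,100],[0,0,-4,0,100]])

```text
t: 9.93
ee_pos: [630.4, 68.7, 186.9]
orientation: [-3.14, -0.086, -0.0]
ft_force: [0.4, 0.6, 0.8]
width: 78.9
grasp_force: 0.0
```

Run:
```python
from p import *
o=get_obs();print(o["ee_pos"],o["ft_force"])
cv2.imwrite("pics/s4.png",optics.get_image("wrist"))
im=optics.get_image("top");cal=optics.calibration("top")
for d in spotter.find_in("top","roller_a_mid"): print(d["point"],d["conf"],back(cal,d["point"],14)[0][:2],back(cal,d["point"],46)[0][:2])
# white roller B from the threshold in the top image
x0,y0=415,250; g=cv2.cvtColor(im[y0:290,x0:495],cv2.COLOR_BGR2GRAY); ys,xs=np.nonzero(g>110)
w=back(cal,np.c_[xs+x0,ys+y0],14)[:,:2].astype(np.float32); r=cv2.minAreaRect(w); print(r, w.mean(0)); 
print(cv2.fitLine(w,cv2.DIST_L2,0,.01,.01).ravel())
plan((500,0,190,-55,100),(467,-305,190,-10,100))
```

```text
[630.43275086  68.7472112  186.91631278] [0.36481077 0.57586056 0.79469501]
[361.0, 325.7] 0.74 [327.58978769 -90.89631068] [328.50475932 -88.70423817]
((455.94903564453125, -304.4063415527344), (121.7766342163086, 30.623947143554688), 83.64873504638672) [ 456.33414 -305.0776 ]
[ 8.4798500e-02  9.9639809e-01  4.5633405e+02 -3.0507764e+02]
[[-3.39,1.54,-0.05,-8,100],[-3.57,1.05,-0.05,-8,100],[-3.69,0.54,-0.05,-7.9,100],[-3.72,0.04,-0.04,-8,100],[-2.89,3.3,-0,-6.4,100],[-3.24,2.95,-0,-6.4,100],[-3.55,2.57,-0,-6.4,100],[-3.81,2.16,-0,-6.4,100],[-4.03,1.73,-0,-6.5,100],[-4.2,1.26,-0,-6.4,100]]
[[-4.31,0.79,-0,-6.5,100]]
end [ 467. -305.  190.] -10.0
```

View pics/s4.png

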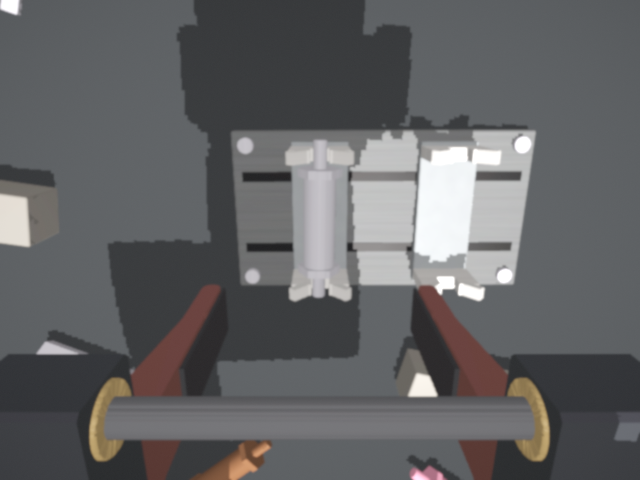

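Roller A is seated, its ends lying in both slots at (320,150) and (318,285). Next is roller B at about (456,-305), yaw 85°.

Run:
```python
from p import *
plan((456.3,-305,180,-5,100))
```

```text
[[-2.18,4.04,0.09,-9.1,100],[-2.79,3.65,0.09,-9.1,100],[-3.33,3.16,0.09,-9.1,100],[-3.79,2.59,0.09,-9.1,100],[-4.15,1.96,0.09,-9.1,100],[-4.41,1.28,0.09,-9.1,100],[-4.55,0.57,0.09,-9.1,100],[-4.59,-0.16,0.09,-9.1,100],[-4.5,-0.89,0.09,-9.1,100]]
end [ 456.3 -305.   180. ] -5.0
```

Request:
move_arm(rows=[[-2.2,4,0.1,-9.1,100],[-2.8,3.6,0.1,-9.1,100],[-3.3,3.2,0.1,-9.1,100],[-3.8,2.6,0.1,-9.1,100],[-4.1,2,0.1,-9.1,100],[-4.4,1.3,0.1,-9.1,100],[-4.5,0.6,0.1,-9.1,100],[-4.6,-0.2,0,-9.1,100],[-4.5,-0.9,0,-9.1,100],[0,0,0,0,100]])

```text
t: 11.32
ee_pos: [453.8, -306.0, 177.1]
orientation: [-2.317, -2.118, 0.001]
ft_force: [0.3, 0.0, -0.1]
width: 87.8
grasp_force: 0.0
```

Run:
```python
from m import *
from p import plan
o=get_obs();print(o["ee_pos"],o["orientation"])
measure("wrist",[("roller_b_mid",14)],"pics/w5.png")
plan((455.8,-305,2.5,-5,100))
```

```text
[ 453.75998916 -306.04337629  177.13620923] [-2.31724725e+00 -2.11822085e+00  1.14446766e-03]
wrist roller_b_mid 0.98 px [163, 208] bgr [87 83 84] ctr [ 331.5 -292.3] mean [ 331.4 -290.2] size [ 31. 121.] yaw 88.6
wrist roller_b_mid 0.96 px [322, 208] bgr [232 229 231] ctr [ 458.  -303.5] mean [ 458.1 -301.1] size [ 32. 121.] yaw 84.6
[[-0.03,0.02,4.37,-0,100],[-0.02,0.03,4.37,-0,100],[-0.03,0.02,4.37,-0.1,100],[-0.02,0.03,4.38,-0,100]]
end [ 455.8 -305.     2.5] -5.0
```

View pics/w5.png

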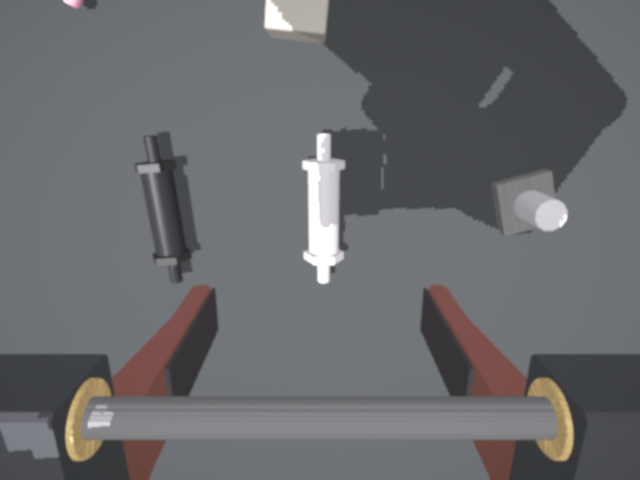

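The white roller is at (322,208), centred and parallel with the jaws. The black look-alike at (163,208) is clear of the fingers.

Request:
move_arm(rows=[[0,0,4.4,0,100],[0.1,0,4.4,0,100],[0,0,4.4,0,60],[0,0,4.2,0,40],[0,0,0,0,0],[0,0,0,0,0],[0,0,0,0,0],[0,0,0,0,0],[0,0,0,0,0]])

```text
t: 12.55
ee_pos: [456.4, -303.6, 5.1]
orientation: [2.315, 2.122, 0.001]
ft_force: [1.7, 1.2, 1.1]
width: 23.1
grasp_force: 30.0
```

Run:
```python
from p import *
o=get_obs();print(o["ee_pos"],o["orientation"],o["width"],o["grasp_force"])
plan((456,-305,150,-5,0),(636,-31.5,150,-86.8,0),(636,-31.5,76,-86.8,0))
```

```text
[ 456.35797434 -303.57220824    5.10470024] [2.31470830e+00 2.12194549e+00 8.46686906e-04] 23.117699278300314 30.00333845615387
[[-0.05,-0.01,-4.83,0,0],[-0.05,-0.01,-4.83,0,0],[-0.05,-0,-4.83,0,0],[3.2,1.73,0,9.1,0],[3.43,1.2,0,9.1,0],[3.58,0.64,0,9.1,0],[3.64,0.07,0,9.1,0],[3.6,-0.51,0,9.1,0],[3.48,-1.07,0,9.1,0],[3.26,-1.61,0,9.1,0]]
[[2.97,-2.11,0,9.1,0],[2.6,-2.55,0,9,0],[0,0,3.7,0,0],[0,0,3.7,0,0]]
end [636.  -31.5  76. ] -86.8
```

Request:
move_arm(rows=[[0,0,-4.8,0,0],[0,0,-4.8,0,0],[0,0,-4.9,0,0],[3.2,1.7,0,9.1,0],[3.4,1.2,0,9.1,0],[3.6,0.6,0,9.1,0],[3.6,0.1,0,9.1,0],[3.6,-0.5,0,9.1,0],[3.5,-1.1,0,9.1,0],[3.3,-1.6,0,9.1,0]])

```text
t: 13.8
ee_pos: [595.1, -89.6, 149.0]
orientation: [-3.088, -0.573, 0.002]
ft_force: [0.4, -0.8, -3.3]
width: 23.2
grasp_force: 30.0
```

Request:
move_arm(rows=[[3,-2.1,0,9.1,0],[2.6,-2.6,0,9,0],[0,0,3.6,0,0],[0,0,3.6,0,0],[0,0,0,0,0],[0,0,0,0,0]])

```text
t: 14.55
ee_pos: [636.0, -29.4, 78.3]
orientation: [3.14, 0.088, 0.001]
ft_force: [-0.4, 0.4, -3.0]
width: 23.2
grasp_force: 30.0
```

Run:
```python
from m import *
o=get_obs();Rm=rot(o["orientation"]);print(o["width"],o["ee_pos"],np.degrees(np.arctan2(Rm[1,1],Rm[0,1])))
w=optics.get_image("wrist")
cv2.imwrite("pics/w6.png",cv2.resize(w[0:360,100:580],(800,600)));
```

```text
23.188446273800917 [636.00516354 -29.42985151  78.34293713] -86.77476827569369
```

View pics/w6.png

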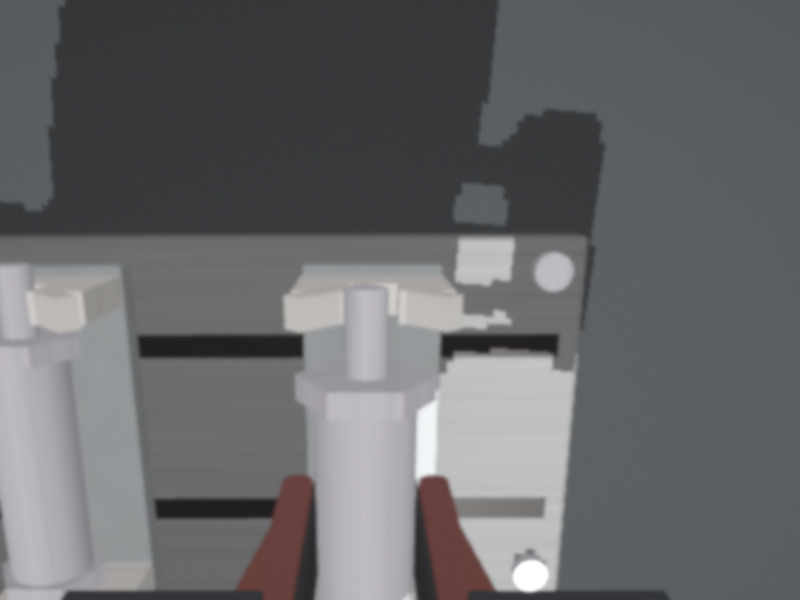

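The cheek's centre is at column 373 and the axle's at 366, so I'll shift 1.8 mm along tool +y and descend.

Request:
move_arm(rows=[[0,0.18,0,0,0],[0,0,1,0,0],[0,0,0.8,0,0],[0,0,0.6,0,0],[0,0,0.5,0,0],[0,0,0.5,0,0],[0,0,0.4,0,0],[0,0,0.2,0,0],[0,0,0,0,0]])

```text
t: 15.72
ee_pos: [635.7, -31.0, 37.5]
orientation: [-3.14, -0.089, 0.0]
ft_force: [0.6, -0.2, -3.7]
width: 23.2
grasp_force: 30.0
```

Request:
move_arm(rows=[[0,0,0,0,45],[0,0,0,0,45],[0,0,0,0,45],[0,0,0,0,60],[0,0,-3,0,60],[0,0,-4,0,100],[0,0,-4,0,100],[0,0,-4,0,100]])

```text
t: 16.73
ee_pos: [635.6, -31.0, 188.9]
orientation: [3.14, 0.089, -0.0]
ft_force: [0.6, 0.3, 0.1]
width: 79.4
grasp_force: 0.0
```

Run:
```python
from p import *
o=get_obs();print(o["ee_pos"],o["ft_force"])
cv2.imwrite("pics/s7.png",optics.get_image("wrist"))
plan((464.5,-99.5,190,-11,100))
```

```text
[635.58548636 -31.03893073 188.9187272 ] [0.61765694 0.30740833 0.05490846]
[[-2.22,0.73,0.06,-9.5,100],[-2.31,0.35,0.06,-9.5,100],[-2.34,-0.03,0.06,-9.5,100],[-2.3,-0.42,0.06,-9.5,100],[-2.2,-0.79,0.06,-9.4,100],[-2.04,-1.14,0.06,-9.5,100],[-1.82,-1.47,0.06,-9.4,100],[-1.56,-1.74,0.05,-9.5,100]]
end [464.6 -99.5 190. ] -11.0
```

View pics/s7.png

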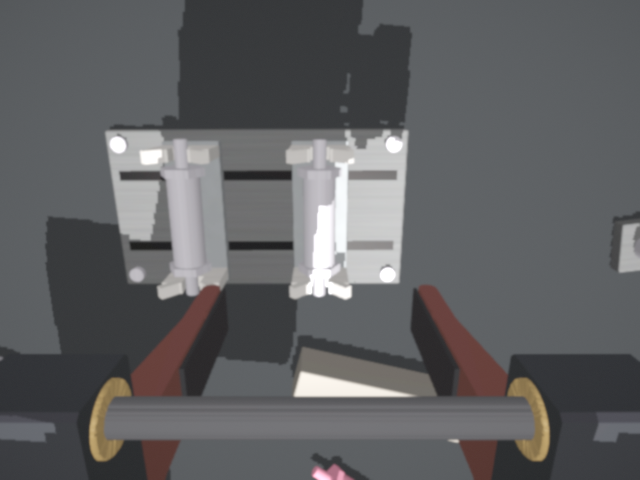

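Both rollers lie in their cradles (drums at (187,215) and (320,215)). Next is the prism.

Request:
move_arm(rows=[[-2.2,0.7,0,-9.5,100],[-2.3,0.4,0,-9.5,100],[-2.3,0,0,-9.5,100],[-2.3,-0.4,0,-9.5,100],[-2.2,-0.8,0,-9.5,100],[-2,-1.2,0,-9.5,100],[-1.8,-1.5,0,-9.4,100],[-1.6,-1.7,0,-9.5,100],[0,0,0,0,100]])

```text
t: 17.9
ee_pos: [461.3, -99.5, 187.6]
orientation: [-2.424, -1.998, 0.001]
ft_force: [0.9, -0.7, 0.8]
width: 87.7
grasp_force: 0.0
```

Run:
```python
from m import *
from p import plan
o=get_obs();print(o["ee_pos"],o["orientation"])
im=optics.get_image("wrist");cal=optics.calibration("wrist");cv2.imwrite("pics/w8.png",im)
for d in spotter.regions_of("wrist","prism_mid"):
    m=np.array(d["region"]).astype(np.uint8); c=max(cv2.findContours(m,0,1)[0],key=cv2.contourArea)
    print(d["conf"],cv2.approxPolyDP(c,4,True).reshape(-1,2).tolist())
```

```text
[461.32847952 -99.54106969 187.57272185] [-2.42364823e+00 -1.99823798e+00  5.03334361e-04]
0.73 [[295, 106], [298, 308], [344, 309], [349, 108]]
```

View pics/w8.png

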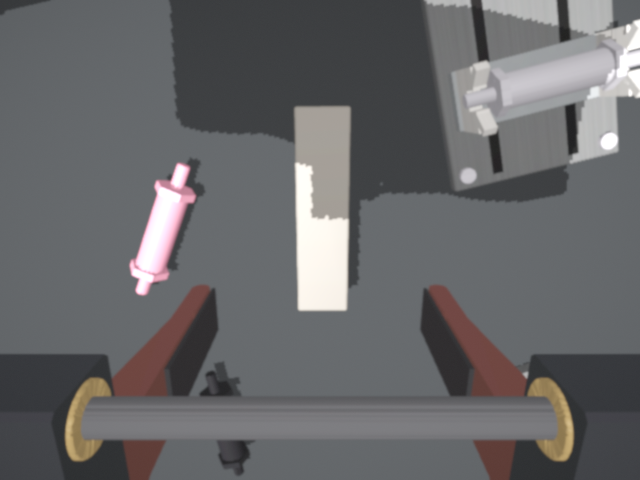

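Run:
```python
from p import *
c=optics.calibration("wrist")
w=back(c,[[294,106],[350,106],[347.5,310],[298,310]],40)[:,:2];print(w.round(1),w.mean(0))
d=(w[0]+w[1]-w[2]-w[3])/2;print(np.linalg.norm(d),np.degrees(np.arctan2(d[1],d[0])))
m=w.mean(0)
plan((*m,60,-11,100),(*m,8,-11,100))
```

```text
[[ 462.5  -15.6]
 [ 501.2  -23.2]
 [ 472.  -179.9]
 [ 432.2 -172. ]] [466.99409794 -97.68846715]
159.31403484874664 79.24238967472184
[[0.08,0.11,4.26,-0,100],[0.08,0.11,4.26,-0,100],[0.08,0.12,4.27,-0.1,100],[-0,-0,2.6,0,100],[-0,-0,2.6,0,100]]
end [467.  -97.7   8. ] -11.0
```

Request:
move_arm(rows=[[0.05,0.1,4.3,0,100],[0.05,0.1,4.3,0,100],[0,0.1,4.2,0,100],[0,0,2.6,0,70],[0,0,2.6,0,60],[0,0,0,0,0],[0,0,0,0,0],[0,0,0,0,0],[0,0,0,0,0]])

```text
t: 19.12
ee_pos: [465.4, -98.7, 8.4]
orientation: [-2.422, -2.001, -0.0]
ft_force: [-3.0, 1.3, 6.0]
width: 39.8
grasp_force: 30.0
```

Run:
```python
from p import *
o=get_obs();print(o["ee_pos"],o["orientation"],o["width"],o["grasp_force"])
plan((465,-99,130,-11,0),(633.2,18.8,130,3.1,0))
```

```text
[465.36643655 -98.74875431   8.40245671] [-2.42191372e+00 -2.00087659e+00 -2.89251614e-05] 39.787905947162216 30.00102460384369
[[-0.01,-0.01,-4.05,0,0],[-0.01,-0.01,-4.05,0.1,0],[-0.01,-0.01,-4.06,0,0],[2.95,2.85,0,-2.8,0],[2.81,3,0,-2.8,0],[2.66,3.13,0,-2.8,0],[2.51,3.25,0,-2.8,0],[2.34,3.37,0,-2.9,0]]
end [633.2  18.8 130. ] 3.1
```

Request:
move_arm(rows=[[0,0,-3,0,0],[0,0,-4.5,0,0],[0,0,-4.6,0,0],[3,2.8,0,-2.8,0],[2.8,3,0,-2.8,0],[2.7,3.1,0,-2.8,0],[2.5,3.2,0,-2.8,0],[2.3,3.4,0,-2.9,0],[0,0,0,0,0],[0,0,0,0,0]])

```text
t: 20.38
ee_pos: [631.4, 19.5, 127.9]
orientation: [-2.157, -2.282, 0.002]
ft_force: [-0.3, -0.5, -6.0]
width: 39.8
grasp_force: 30.0
```

Run:
```python
from p import *
o=get_obs();print(o["ee_pos"],o["orientation"],o["width"],o["ft_force"])
plan((633,18.8,75,3.1,0))
cv2.imwrite("pics/w9.png",optics.get_image("wrist"))
```

```text
[631.40143448  19.54670738 127.88493211] [-2.15704901 -2.28232319  0.00232996] 39.82067916009921 [-0.31539846 -0.46180676 -6.01647188]
[[-0.04,0.08,2.64,0.1,0],[-0.04,0.08,2.65,0,0]]
end [633.   18.8  75. ] 3.1
```

View pics/w9.png

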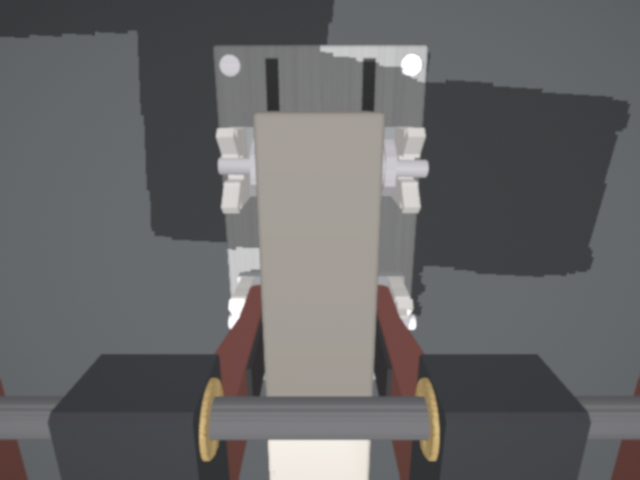

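The prism is aligned over both rollers (bed centre at column 321, prism at 320). Lowering.

Request:
move_arm(rows=[[0,0.08,2.6,0,0],[0,0.05,2,0,0],[0,0,0.8,0,0],[0,0,0.4,0,0],[0,0,0.2,0,0],[0,0,0,0,0]])

```text
t: 21.18
ee_pos: [634.2, 19.7, 69.0]
orientation: [2.157, 2.283, 0.001]
ft_force: [0.1, 0.6, -6.3]
width: 39.9
grasp_force: 30.0
```

Request:
move_arm(rows=[[0,-0.05,0.15,0,0],[0,0,0.1,0,0],[0,0,0,0,0]])

```text
t: 21.55
ee_pos: [633.5, 19.8, 66.3]
orientation: [2.158, 2.283, 0.0]
ft_force: [-0.4, -1.0, -2.8]
width: 39.7
grasp_force: 30.0
```

Request:
move_arm(rows=[[0,0,0,0,62],[0,0,0,0,62],[0,0,0,0,70],[0,0,0,0,80],[0,0,-3,0,80],[0,0,-4,0,100],[0,0,-4,0,100],[0,0,-2,0,100]])

```text
t: 22.55
ee_pos: [634.4, 19.7, 198.4]
orientation: [2.156, 2.282, 0.003]
ft_force: [-0.4, -0.2, -0.8]
width: 87.6
grasp_force: 0.0
```

Run:
```python
from p import *
o=get_obs();print(o["ee_pos"],o["ft_force"])
plan((616.5,-309,180,3,100))
```

```text
[634.36003645  19.72291299 198.39713637] [-0.38602846 -0.17059336 -0.81036348]
[[-4.67,-0.52,0.26,0,100],[-4.67,-0.52,0.26,0,100],[-4.68,-0.52,0.26,0,100],[-4.67,-0.52,0.26,0.1,100],[-4.68,-0.51,0.27,0,100],[-4.68,-0.51,0.26,0.1,100],[-4.67,-0.51,0.27,0,100]]
end [ 616.5 -309.   180. ] 3.0
```

Request:
move_arm(rows=[[-4.7,-0.5,0.3,0,100],[-4.7,-0.5,0.3,0,100],[-4.7,-0.5,0.3,0,100],[-4.7,-0.5,0.2,0,100],[-4.7,-0.5,0.3,0,100],[-4.7,-0.5,0.3,0,100],[-4.6,-0.6,0.2,0,100],[0,0,0,0,100],[0,0,0,0,100]])

```text
t: 23.68
ee_pos: [615.5, -309.3, 176.2]
orientation: [-2.157, -2.282, 0.0]
ft_force: [1.1, 0.3, 0.4]
width: 87.9
grasp_force: 0.0
```

Run:
```python
from m import *
o=get_obs();print(o["ee_pos"],o["orientation"])
measure("wrist",[("pad_mid",24)],"pics/w10.png")
```

```text
[ 615.50369919 -309.27043693  176.22317933] [-2.15723210e+00 -2.28161735e+00  1.71756069e-04]
wrist pad_mid 0.84 px [324, 216] bgr [186 184 185] ctr [ 620.  -309.2] mean [ 619.9 -308.2] size [43. 46.] yaw 101.2
```

View pics/w10.png

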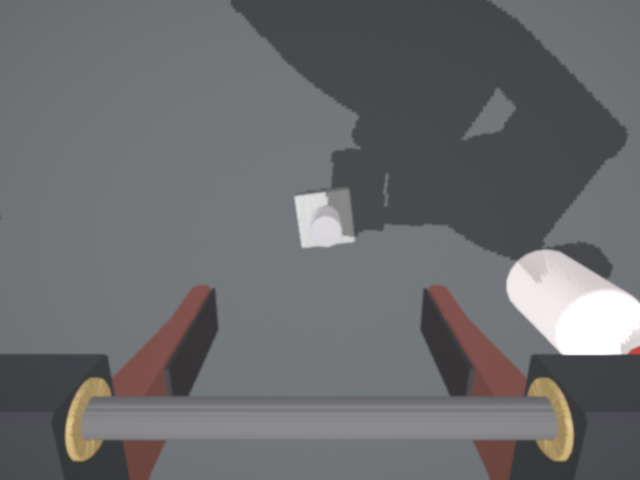

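Run:
```python
from p import *
c=optics.calibration("wrist")
p=back(c,[[295,197],[348,189],[354,241],[302,247]],12)[:,:2];print(p.mean(0),back(c,[[326,231]],48), np.linalg.norm(p[0]-p[1]))
b=optics.calibration("top");print("bottle",back(b,[[475,128]],0))
m=p.mean(0); plan((*m,60,3,100),(*m,17,3,60))
```

```text
[ 621.14457123 -312.95814017] [[ 621.56905635 -312.27274666   48.        ]] 42.30459090120951
bottle [[ 805.7557147  -369.83973296    0.        ]]
[[-0.16,0.16,3.89,0.1,100],[-0.16,0.17,3.89,0.1,100],[-0.16,0.16,3.89,0.1,100],[0,0,4.3,0,60]]
end [ 621.1 -313.    17. ] 3.0
```

Request:
move_arm(rows=[[-0.1,0.15,3.9,0,100],[-0.1,0.15,3.9,0,100],[-0.1,0.15,3.9,0,90],[0,0,2.5,0,70],[0,0,1.8,0,60],[0,0,0,0,60],[0,0,0,0,0],[0,0,0,0,0],[0,0,0,0,0],[0,0,0,0,0]])

```text
t: 25.02
ee_pos: [620.8, -312.8, 18.0]
orientation: [2.157, 2.283, 0.0]
ft_force: [-1.7, 0.3, 5.4]
width: 23.5
grasp_force: 30.0
```

Run:
```python
from p import *
o=get_obs();print(o["ee_pos"],o["orientation"],o["width"],o["grasp_force"])
plan((620,-312,180,3,0),(633.5,19.5,180,3.1,0))
```

```text
[ 620.82209145 -312.81312447   17.96554999] [2.15726560e+00 2.28287213e+00 6.07987903e-05] 23.536839254422915 30.000912845134735
[[0.02,-0.02,-4.05,0.1,0],[0.02,-0.02,-4.05,0,0],[0.02,-0.02,-4.05,0.1,0],[0.03,-0.02,-4.05,0,0],[4.72,0.44,-0,-0,0],[4.72,0.44,-0,-0,0],[4.72,0.45,-0,-0,0],[4.72,0.44,-0,-0,0],[4.72,0.45,-0,-0,0],[4.71,0.44,-0,-0,0]]
[[4.72,0.45,-0,-0.1,0]]
end [633.5  19.5 180. ] 3.1
```

Request:
move_arm(rows=[[0,0,-2.5,0,0],[0,0,-4.5,0,0],[0,0,-4.7,0,0],[0,0,-4.5,0,0],[4.7,0.4,0,0,0],[4.7,0.4,0,0,0],[4.8,0.5,0,0,0],[4.7,0.4,0,0,0],[4.7,0.5,0,0,0],[4.7,0.4,0,0,0]])

```text
t: 26.28
ee_pos: [630.6, -26.9, 180.4]
orientation: [2.157, 2.283, 0.001]
ft_force: [0.7, -0.2, -3.7]
width: 23.5
grasp_force: 30.0
```

Request:
move_arm(rows=[[4.7,0.5,0,0,0],[0,0,0,0,0],[0,0,0,0,0]])

```text
t: 26.65
ee_pos: [632.9, 18.6, 179.9]
orientation: [2.157, 2.284, 0.0]
ft_force: [0.4, -0.9, -3.5]
width: 23.5
grasp_force: 30.0
```

Run:
```python
from p import *
o=get_obs();print(o["ee_pos"],o["orientation"],o["width"],o["ft_force"])
cv2.imwrite("pics/w11.png",optics.get_image("wrist"))
plan((633.6,19.5,123,3.1,0))
```

```text
[632.91910821  18.58855312 179.86235804] [2.15650992e+00 2.28366892e+00 2.93828499e-04] 23.490639877503124 [ 0.37902102 -0.90161092 -3.48169841]
[[0.07,0.04,2.83,0.1,0],[0.08,0.03,2.84,0,0]]
end [633.6  19.5 123. ] 3.1
```

View pics/w11.png

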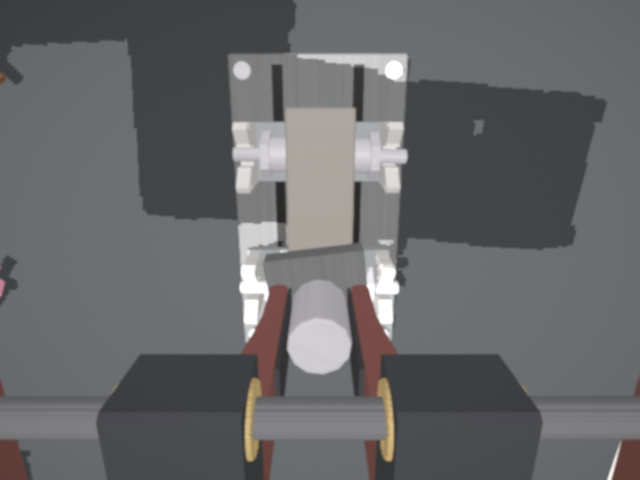

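The prism lies across the drums with its far end at (320,107), and the pad is held upright over it. Lowering.

Request:
move_arm(rows=[[0.07,0.05,2.8,0,0],[0,0,2,0,0],[0,0,0.8,0,0],[0,0,0.4,0,0],[0,0,0.2,0,0],[0,0,0,0,0]])

```text
t: 27.45
ee_pos: [633.7, 19.5, 117.5]
orientation: [2.157, 2.283, 0.001]
ft_force: [-0.7, -0.4, -2.9]
width: 23.3
grasp_force: 30.0
```

Request:
move_arm(rows=[[0,0,0.1,0,0],[0,0,0,0,0]])

```text
t: 27.7
ee_pos: [633.5, 19.5, 116.3]
orientation: [2.157, 2.283, 0.0]
ft_force: [-0.8, -0.9, -4.0]
width: 23.3
grasp_force: 30.0
```

Request:
move_arm(rows=[[0,0,0.05,0,0],[0,0,0,0,0],[0,0,0,0,45],[0,0,0,0,50],[0,0,0,0,60],[0,0,0,0,60],[0,0,-3,0,80],[0,0,-4,0,100],[0,0,-4,0,100],[0,0,0,0,100]])

```text
t: 28.95
ee_pos: [635.6, 19.4, 229.3]
orientation: [2.154, 2.28, 0.007]
ft_force: [0.7, -0.1, 0.3]
width: 86.6
grasp_force: 0.0
```

Run:
```python
from p import *
o=get_obs();print(o["ee_pos"],o["ft_force"],o["width"])
w=optics.get_image("wrist");s=optics.get_image("side")
cv2.imwrite("pics/f.png",np.hstack([cv2.resize(w[0:400,120:520],(400,400)),cv2.resize(s[190:300,320:430],(400,400),interpolation=cv2.INTER_CUBIC)]))
```

```text
[635.5892854   19.44633855 229.33197087] [ 0.67799706 -0.14157853  0.32147975] 86.64620404683683
```

View pics/f.png

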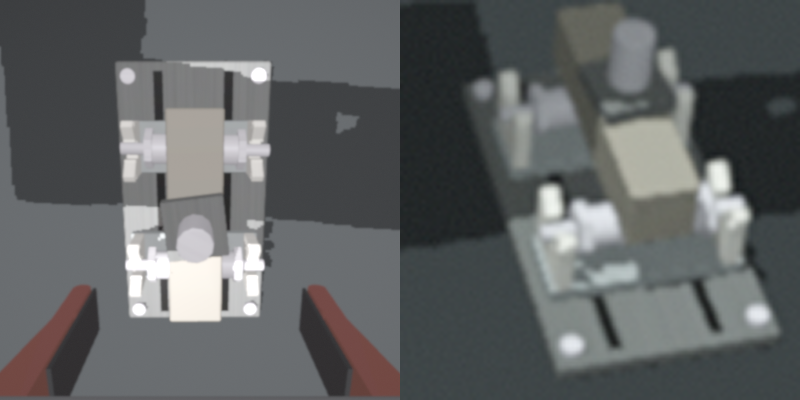

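Run:
```python
from p import *
c=optics.calibration("wrist")
p=back(c,[[286,108],[343,108],[341,321],[289,321]],98)[:,:2];print(p.mean(0),np.linalg.norm(p[0]+p[1]-p[2]-p[3])/2)
print(back(c,[[315,240]],146), get_obs()["qvel"].round(4) if hasattr(get_obs()["qvel"],"round") else get_obs()["qvel"])
```

```text
[630.54532137  21.43618531] 156.99658339953564
[[630.99669586  24.11451632 146.        ]] [ 0.001   0.0248  0.0203 -0.0004  0.0002 -0.    ]
```

The pad is about 3 mm from the prism's middle, and everything is upright and released. I'll hand the job in.

Request:
move_arm(rows=[[0,0,0,0,100],[0,0,0,0,100],[0,0,0,0,100]])

```text
t: 29.42
ee_pos: [633.1, 19.4, 224.7]
orientation: [-2.157, -2.283, 0.002]
ft_force: [-0.1, 0.3, -0.9]
width: 88.1
grasp_force: 0.0
```

```bash
python3 -c "
from workcell import close_job
print(close_job())"
```

```text
the job is handed in; nothing more can be done
None
```

I handed the job in at about 29 s of the 102 s: both rollers lie in their cradles, the prism lies across them, and the pad stands upright about 3 mm from the prism's middle, as far as the last pictures show (the hand-in gave no verdict).

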